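# Count to the third gap and push the vent cassette home

## Robot

A 6-joint arm with a two-finger parallel gripper is mounted at the origin on the work surface. World frame = base frame: x ahead of the robot, y to its left, z up, the work surface at z = 0. Lengths are in m, angles in degrees, forces in N, time in s.
With the tool pointing down it reaches from about 0.35 to 0.875 m from the base axis. Payload 4.2 kg.
Tool frame: the origin (TCP) lies at the centre of the arm's flange, where the gripper is bolted on; the fingertips stand 182 mm ahead of it and the grasp point (between the pads) lies 164 mm ahead of it (r.nose_length is the distance from the TCP to the fingertips, in m); z points along the fingers, y is the line along which they close (so a half turn about z gives the same grasp; the last joint's range is limited). The gripper opens to 87 mm and grips with 3 to 60 N. Pads are 19 mm wide; open, the fingers measure 117 mm over their backs; the gripper's body (75 mm by 190 mm) begins 51 mm behind the grasp point.
Start: joints at [91.307, 22.042, 0.453, 0, -68.411, -14.817], TCP at [0.146, 0.608, 0.405] pointing down, gripper open.
Joint ranges: [-179.83, 179.83], [-69.29, 118.12], [-61.27, 80.66], [-181.25, 117.63], [-171.15, -9.14], [-177.46, 177.46]. Speed limits (degrees/s): [159.86, 159.86, 180, 180, 180, 180].

## Interface

Orientations are given as a 3x3 rotation matrix whose columns are the frame's x, y, z axes.
In Python, from station import r, vision gives the robot as it stands. The module is installed in compiled form; this text tells all that it offers.
- The arm moves only by the shell command python3 -m creep 'ROWS'. ROWS is JSON, a list of rows, each a list of 7 numbers: the opening, from -1 (shut) to 1 (fully open), then the shift along the tool's x, y, z in mm, then the turn, a rotation vector about the tool's x, y, z in degrees. A call has 1 to 8 rows; each row is the pose to reach, as a shift and turn from the pose commanded when the call began, along the tool's axes at that moment; what a row does not reach only later rows make up. A row lasts 1/12 s, in which the tool goes at most 41.7 mm and 7.16 degrees, less where a joint would pass 70% of its speed; a pose out of reach is approached as far as the arm can. A call with a gripper value outside its range is refused whole. The fingers move at their own pace and stop on an object; the grip force is fixed at half the most. Time passes only in rows, so rows that repeat a pose let the fingers close. It gives the time, the measured TCP pose, the force, the opening and the grip force at its end, in the units of the state.
- r.sense(): the state, without advancing time (a new reading comes with each control period).
- vision.capture(name): name is "side" or "top"; returns (picture, depth): 420x560x3 uint8, red, green, blue; 420x560 float32, m along the optical axis (not along the pixel's ray), 0 where there is no reading.
- vision.camera_model(name): a dict with "vertical_fov" (degrees; the focal length in pixels is half the picture's height over the tangent of half this angle, whatever the lens; pixels are square), "cx", "cy" (the principal point, pixels), "extrinsics" (4x4, takes a point from camera to world coordinates). Camera axes: x right, y down, z forward; pixel columns grow to the right and rows downward; lengths in m; the calibration is good to about 2 mm. A picture is of the moment at which its call begins. camera_model takes no time and is no camera call.
- r.finish_job(): hands the job in; it is judged then, once.
Trained networks look in the newest picture that a camera, given by its name, has taken for a name from the list of things; names that differ only in an ending like _2 or _b are one class to them, and where a whole thing is asked for, a point or a joint stands for the part that bears it (a point fixed in the world has none). Each returns a list of dicts, best first, with "conf" (0 to 1); they miss things now and then, are a little off and sometimes report something else, mostly with a low value. They report only what shows in the picture. A call takes as long as a camera call. They do not tell look-alikes from the thing itself.
- vision.find_in(camera, thing): "uv" ([column, row] in pixels, amid what is visible of it).
- vision.cut_out(camera, thing): "region" (420x560 bool, what is visible of it) and "uv" ([column, row] in pixels, amid what is visible of it).
The state is a dict: "time_s": time; "joints": joint angles; "joint_velocities": joint speeds; "effort": joint torques, N m; "tcp_pos": TCP position; "ee_rot": TCP orientation; "wrist_force": force on the tool from outside, world axes, zero at the start; "moment": the same for the moment, N m; "gripper_width": opening from 0.0 (shut) to 1.0 (fully open); "gripper_force": force on a finger pad.
Only numpy, scipy, OpenCV 4.12 (cv2) and the standard library are available. Lean on these libraries where they do the work, as an engineer would, in place of code of your own. Each camera call takes 0.05 s, during which the arm holds its last target. There are 200 camera calls.

## Task

Starting at the end of the divider rack where the round steel post stands, run a closed fingertip lightly along the top of the sprung rail, pressing it down a little as you pass the first and second gaps and stopping at the third. Then, without picking it up, push the loose vent cassette that lies in front of the rack end-on into that third gap until it is fully home against the back. Count every gap, empty or filled, put the cassette into no other gap, and leave the stored cassettes, the duct collar and the can where they are.

Things in the scene. Friction and masses are not known exactly. Their poses are not given: they have to be found in the camera images.
- rack: grey painted steel divider rack fixed to the bench: six gaps in a row, open towards the robot. Origin on the bench at the middle of the mouth; x runs into the gaps, y along the row, z up. Seven dividers 8 mm thick, 54 mm high, x = 0 to 76 mm, at y = 0, +-58, +-116, +-174 mm; each gap is 50 mm wide clear, centred at y = +-29, +-87, +-145 mm. No floor: things slide in on the bench
- rack_back (a point): foot of the back board's face, where all gaps end: 76 mm behind the mouth (rack x = 76, y = 0, z = 0 mm); the board is 54 mm high. A 90 mm cassette fully home has its centre at rack x = 31 mm and stands 14 mm out of the mouth
- rail_top (a point): middle of the top face of the rail, a straight aluminium bar across the rack above all the gaps: 356 mm long along the rack's y, 20 mm wide, 10 mm thick, centre line at rack x = 25 mm. Unpressed its top is at z = 74 mm, its underside at 64 mm; cassettes pass under it
- rail (a joint): how far the whole rail is pressed down, m: 0 at rest, 0.008 at its stop. Sprung (about 1 N to start, 5 N at the stop), it comes back by itself. A touch counts when it sinks over 1 mm; the gap touched is judged by where the middle between the two fingertips lies along the rack's y (within 20 mm of the gap's centre): keep fingers shut and upright
- post: round steel post with a 30 mm ball on top, 22 mm thick, 102 mm high, fixed on the bench at one end of the rack (rack x = 38 mm, y = +204 or -204 mm: either end). The first gap is the one nearest to it. Origin at its foot
- block: low square grey painted block, 40 x 40 x 20 mm, fixed at the other end of the rack. Origin at the centre of its underside
- cassette: the vent cassette to store: a plain white plastic block, 90 long (x) x 40 wide (y) x 45 high mm, closed on all sides, 0.15 to 0.3 kg, with grey louvres on top, lying loose on the bench in front of the rack, its x axis roughly into the rack. Origin at the centre of its underside. It slides on the bench (friction drag about 1 to 3 N)
- stored1: a like white cassette, already stored fully home in one gap, loose; leave it. 90 long (x) x 40 wide (y) x 45 high mm, closed on all sides, 0.15 to 0.3 kg, origin at the centre of its underside
- stored2: another like white cassette, already stored fully home in another gap, loose; leave it. 90 long (x) x 40 wide (y) x 45 high mm, closed on all sides, 0.15 to 0.3 kg, origin at the centre of its underside
- collar: loose steel duct collar standing on the bench, 84 mm across, 50 mm high, to one side; leave it. Origin at the centre of its underside
- can: loose can, 66 mm across, 75 mm high, on the other side; leave it. Origin at the centre of its underside
There are look-alikes about, which are no part of the job. Of the things that look like the post, the smaller one is meant.

How it is judged:
By the outcome, as a careful person would: the job done as asked, in the order asked, and still so for the second after the job is handed in, with the robot touching nothing.
It also fails if it takes over 64 s, if anything falls off the work surface, if the arm or the gripper's body presses on something with over 40 N, if the wrist force passes 120 N, or if a joint passes its speed limit or range.

## Working session

There is one attempt and no reset: what is moved stays moved. The work goes in short steps, Python scripts to look and compute and a shell command to move; the robot and the scene stay as the last step left them, time stands still between calls to the robot, and variables do not carry over. Pictures are saved under pics/ and viewed, at most 10 in all, crops included, and the job is handed in when it is done.

```bash
mkdir -p pics
cat > h.py <<'E'
import numpy as np, cv2
from station import r, vision
def cap(n,f=None):
    p,d=vision.capture(n)
    if f: cv2.imwrite('pics/'+f,p[:,:,::-1])
    return p,d
def world(n,d):
    m=vision.camera_model(n); F=d.shape[0]/2/np.tan(np.radians(m['vertical_fov']/2))
    v,u=np.mgrid[:d.shape[0],:d.shape[1]]
    P=np.stack([(u-m['cx'])/F*d,(v-m['cy'])/F*d,d],-1)
    E=np.array(m['extrinsics']); W=P@E[:3,:3].T+E[:3,3]; W[d==0]=np.nan
    return W
E
python3 - <<'E'
from h import *
for n in('top','side'):
    p,d=cap(n,n+'1.png'); W=world(n,d); np.save(n+'W.npy',W)
    for t in('rack','rail','post','block','cassette','collar','can'):
        for o in vision.cut_out(n,t):
            print(n,t,round(o['conf'],2),np.round(o['uv']),np.round(np.nanmedian(W[o['region']],0),3),o['region'].sum())
s=r.sense();print(s['time_s'],s['tcp_pos'],s['ee_rot'],s['gripper_width'])
E
```

```text
top rack 0.89 [273. 200.] [0.647 0.022 0.057] 2417
top rail 0.61 [274. 208.] [0.625 0.017 0.074] 1082
top post 0.73 [364. 164.] [ 0.728 -0.221  0.13 ] 290
top post 0.48 [347. 192.] [ 0.669 -0.177  0.095] 146
top block 0.58 [204. 221.] [0.601 0.222 0.02 ] 224
top cassette 0.91 [263. 255.] [0.502 0.053 0.046] 478
top cassette 0.36 [138. 278.] [0.43  0.377 0.034] 453
top cassette 0.2 [269. 206.] [0.624 0.025 0.075] 1012
top collar 0.77 [134. 283.] [0.429 0.392 0.037] 323
top can 0.71 [424. 265.] [ 0.466 -0.366  0.074] 624
side rack 0.67 [291. 203.] [0.637 0.016 0.05 ] 3433
side rail 0.71 [296. 199.] [0.626 0.001 0.075] 924
side rail 0.5 [290. 209.] [0.638 0.015 0.05 ] 3442
side post 0.84 [393. 218.] [ 0.724 -0.232  0.087] 667
side post 0.6 [359. 224.] [ 0.665 -0.184  0.067] 317
side block 0.45 [218. 191.] [0.585 0.225 0.021] 54
side cassette 0.7 [237. 229.] [0.493 0.04  0.037] 878
side cassette 0.64 [293. 207.] [0.638 0.014 0.051] 3158
side cassette 0.33 [375. 321.] [ 0.45  -0.383  0.063] 1587
side collar 0.86 [144. 188.] [0.427 0.359 0.032] 862
side can 0.94 [375. 322.] [ 0.45  -0.382  0.062] 1619
side can 0.62 [252. 203.] [0.584 0.097 0.045] 341
side can 0.53 [293. 204.] [0.638 0.015 0.05 ] 3438
0.8 [0.14598636 0.60769163 0.40474609] [[ 9.72325018e-01 -2.33632312e-01 -3.65433160e-05]
 [-2.33632312e-01 -9.72325019e-01 -1.57660235e-05]
 [-3.18485279e-05  2.38673986e-05 -9.99999999e-01]] 0.9980793117863934
```

```bash
sleep 1
python3 - <<'E'
import cv2
a=cv2.imread('pics/top1.png')[130:310,110:450];b=cv2.imread('pics/side1.png')[120:400,100:460]
cv2.imwrite('pics/t1c.png',cv2.resize(a,(780,413),interpolation=cv2.INTER_CUBIC))
cv2.imwrite('pics/s1c.png',cv2.resize(b,(756,588),interpolation=cv2.INTER_CUBIC))
E
```

```text
(no output)
```

View pics/t1c.png

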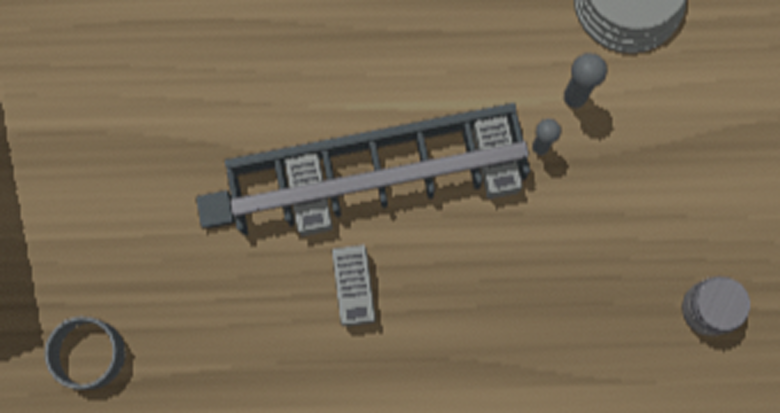

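View pics/s1c.png

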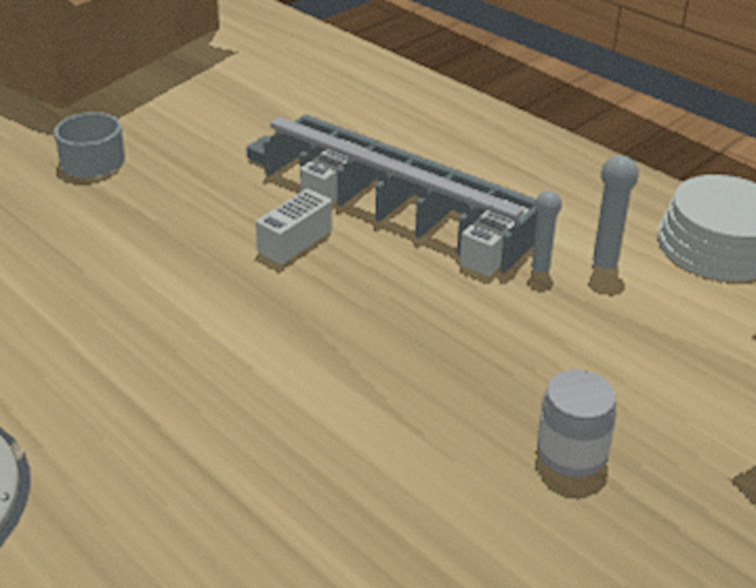

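The top view shows the small post at the right end (crop 547,130), with the block at the left end (213,210). Counting from the post, gap 1 is filled (497,150), gaps 2, 3 and 4 are empty, gap 5 is filled and gap 6 is empty. The loose cassette (353,285) lies in front of gaps 4/5, and gap 3 is at about (405,180). The side view agrees.

```bash
cat > fit.py <<'E'
from h import *
def rect(P):
    c,s,a=cv2.minAreaRect((P[:,:2]*1000).astype(np.float32)); return np.round(c,1),np.round(s,1),round(a,2)
def cass(n,W,c=None):
    # cassette top near 45 mm
    o=[q for q in vision.cut_out(n,'cassette')]
    for q in o[:2]:
        P=W[q['region']]; P=P[np.isfinite(P[:,2])&(abs(P[:,2]-.045)<.006)]
        if len(P)>50: print(n,'cass',round(q['conf'],2),len(P),rect(P),np.round(np.median(P,0),4))
E
python3 - <<'E'
from fit import *
for n in('top','side'):
    p,d=cap(n); W=world(n,d)
    cass(n,W)
    near=(abs(W[...,0]-.63)<.09)&(abs(W[...,1]-.016)<.2)
    P=W[near&(abs(W[...,2]-.074)<.005)]
    m=np.median(P,0); 
    for k in range(3):
        c=P[:,:2].mean(0);u=np.linalg.svd(P[:,:2]-c,full_matrices=False)[2][0]; nn=np.array([-u[1],u[0]])
        P=P[abs((P[:,:2]-c)@nn)<.013]
    print(n,'rail',len(P),rect(P),'ang',np.degrees(np.arctan2(u[1],u[0])),c,np.median(P[:,2]))
    t=(P[:,:2]-c)@u;e=(P[:,:2]-c)@nn; print(np.percentile(t,[0,1,99,100]),np.percentile(e,[1,99]), 'mid',c+u*(t.min()+t.max())/2+nn*(e.min()+e.max())/2)
    for t in('post',):
        for o in vision.cut_out(n,t):
            P=W[o['region']];P=P[np.isfinite(P[:,2])];print(t,rect(P),np.max(P[:,2]))
E
```

```text
top cass 0.63 435 (array([502.9,  54. ]), array([89.5, 39.7]), 6.15) [0.5023 0.0546 0.0458]
top rail 872 (array([624.3,  19.3]), array([ 21.3, 356.4]), 9.99) ang -79.95557431442094 [0.62352303 0.0211509 ] 0.07461953365319951
[-0.17622938 -0.17213779  0.17487346  0.18015289] [-0.0096535   0.01066669] mid [0.62428009 0.0192927 ]
post (array([ 733.8, -223.6]), array([37.9, 38.1]), 38.84) 0.1470437563867264
side cass 0.6 402 (array([503. ,  51.5]), array([93. , 43.3]), 3.16) [0.4967 0.0479 0.0466]
side cass 0.19 164 (array([ 449.9, -382.8]), array([30.9, 65.4]), 28.68) [ 0.4404 -0.3886  0.046 ]
side rail 814 (array([625.2,   5.2]), array([ 24. , 383.4]), 10.04) ang -79.84790140136643 [0.62469925 0.00199319] 0.07485066649010286
[-0.19480519 -0.18914341  0.18297448  0.18857532] [-0.00933051  0.01235911] mid [0.62504849 0.0052202 ]
post (array([ 804.2, -205.3]), array([195.3,  36.4]), 17.37) 0.14372063203227126
post (array([ 733., -139.]), array([178.7,  29.5]), 33.47) 0.10472868848902739
```

```bash
cat > plan.py <<'E'
import sys
from h import *
O=np.array([.5997,.0150]);A=np.radians(10);X=np.array([np.cos(A),np.sin(A)]);Y=np.array([-np.sin(A),np.cos(A)])
def rack(p): d=np.array(p)[:2]-O; return np.array([d@X,d@Y])*1000
def plan(rx,ry,tipz,yaw):  # rack mm, tip height mm, yaw of tool x in rack frame deg
    s=r.sense();R=np.array(s['ee_rot']);p=np.array(s['tcp_pos'])
    w=np.append(O+X*rx/1000+Y*ry/1000,tipz/1000+r.nose_length)
    y0=np.degrees(np.arctan2(R[1,0],R[0,0]));t=-(yaw+10-y0);t=(t+180)%360-180
    print('shift',np.round(R.T@(w-p)*1000,1),'turn z',round(t,2),'| now rack',np.round(rack(p),1),'tip',round((p[2]-r.nose_length)*1000,1),'yaw',round(y0-10,2),'t',s['time_s'],'j',np.round(s['joints'],0),'F',np.round(s['wrist_force'],2))
if __name__=='__main__':
    a=list(map(float,sys.argv[1:]))
    for i in range(0,len(a),4): plan(*a[i:i+4])
E
python3 plan.py 25 -145 120 0
python3 - <<'E'
from h import *
for n in('top','side'):
    W=np.load(n+'W.npy').reshape(-1,3);W=W[np.isfinite(W[:,2])]
    a=np.array([.146,.608]);b=np.array([.65,-.124]);t=np.clip((W[:,:2]-a)@(b-a)/((b-a)@(b-a)),0,1)
    k=np.linalg.norm(W[:,:2]-a-t[:,None]*(b-a),axis=1)<.15
    Q=W[k];Q=Q[Q[:,2]>.1]
    print(n,len(Q),Q[np.argsort(-Q[:,2])][::max(1,len(Q)//8)].round(2).tolist())
    Q=W[(W[:,2]>.1)&(W[:,1]>.3)&(W[:,0]<1)];print(Q.min(0) if len(Q) else 0,Q.max(0) if len(Q) else 0)
E
```

```text
shift [660.4 593.3 102.6] turn z -23.51 | now rack [-343.9  662.5] tip 222.5 yaw -23.51 t 1.1 j [ 91.  22.   0.   0. -68. -15.] F [0.17 1.17 0.05]
top 822 [[0.17, 0.58, 0.35], [0.16, 0.51, 0.34], [0.16, 0.55, 0.33], [0.17, 0.6, 0.33], [0.14, 0.55, 0.32], [0.17, 0.6, 0.31], [0.73, -0.22, 0.14], [0.72, -0.22, 0.13], [0.67, -0.17, 0.1]]
[0.13727718 0.46936705 0.10004266] [0.82211115 0.75727649 0.34886992]
side 319 [[0.73, -0.22, 0.14], [0.73, -0.22, 0.14], [0.72, -0.22, 0.14], [0.72, -0.22, 0.13], [0.72, -0.24, 0.13], [0.72, -0.22, 0.12], [0.72, -0.22, 0.11], [0.67, -0.18, 0.1], [0.73, -0.23, 0.1]]
[0.41664978 0.46704212 0.10000147] [0.99995965 1.78569151 0.34247086]
```

```bash
python3 -m creep '[[-1,30,27,0,0,0,-6],[-1,60,54,0,0,0,-12],[-1,90,81,0,0,0,-18],[-1,120,108,0,0,0,-23.5],[-1,150,135,0,0,0,-23.5],[-1,180,162,0,0,0,-23.5],[-1,210,189,0,0,0,-23.5],[-1,240,216,0,0,0,-23.5]]'; python3 plan.py 25 -145 120 0
```

```text
time_s: 1.77
tcp_pos: [0.3295, 0.3397, 0.4051]
ee_rot: [[0.985, 0.174, 0.0], [0.174, -0.985, 0.001], [0.001, -0.001, -1.0]]
wrist_force: [1.2, 1.3, 0.0]
gripper_width: 0.477
gripper_force: 0.0
shift [234.4 511.9 102.7] turn z 0.03 | now rack [-209.7  366.7] tip 222.9 yaw 0.03 t 1.7667 j [ 66.   7. -20.   0. -63.  34.] F [1.15 1.27 0.01]
```

```bash
python3 -m creep '[[-1,16,35,0,0,0,0],[-1,32,70,0,0,0,0],[-1,48,105,0,0,0,0],[-1,64,140,0,0,0,0],[-1,80,175,0,0,0,0],[-1,96,210,0,0,0,0],[-1,112,245,0,0,0,0],[-1,128,280,0,0,0,0]]'; python3 -m creep '[[-1,15,33,10,0,0,0],[-1,30,66,20,0,0,0],[-1,45,99,40,0,0,0],[-1,60,132,60,0,0,0],[-1,75,165,75,0,0,0],[-1,90,200,90,0,0,0],[-1,106,232,103,0,0,0],[-1,106,232,103,0,0,0]]'; python3 plan.py 25 -145 80 0
python3 - <<'E'
from h import *
p,d=cap('side');cv2.imwrite('pics/s2.png',cv2.resize(p[120:400,180:460,::-1],(560,560)))
E
```

```text
time_s: 2.43
tcp_pos: [0.5042, 0.0862, 0.4051]
ee_rot: [[0.985, 0.174, 0.001], [0.174, -0.985, 0.0], [0.001, -0.0, -1.0]]
wrist_force: [0.3, 0.9, 1.0]
gripper_width: 0.007
gripper_force: 0.0
time_s: 3.1
tcp_pos: [0.6499, -0.1267, 0.297]
ee_rot: [[0.986, 0.168, -0.005], [0.168, -0.986, -0.001], [-0.005, -0.0, -1.0]]
wrist_force: [-0.6, -0.8, -0.3]
gripper_width: 0.004
gripper_force: 0.0
shift [ 0.3 -3.3 34.8] turn z -0.33 | now rack [  24.9 -148.3] tip 114.8 yaw -0.33 t 3.1 j [  3.  31.  -2.   0. -58.  97.] F [-0.65 -0.83 -0.27]
```

View pics/s2.png

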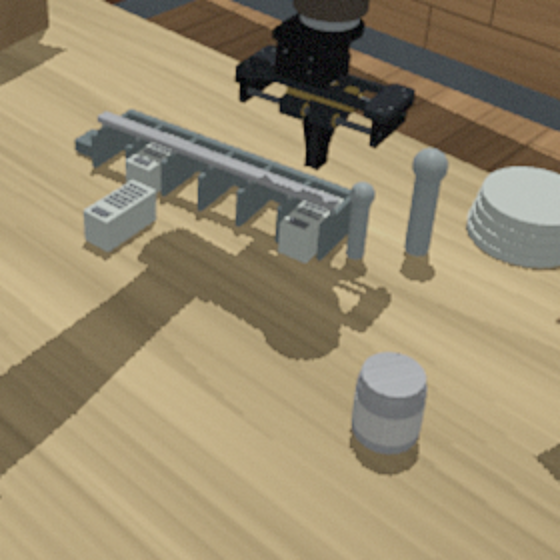

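The closed fingertip (315,160) hovers above the rail at gap 1, the filled gap beside the small post, and nothing has been disturbed. I'll lower it next.

```bash
python3 -m creep '[[-1,0,0,6,0,0,0],[-1,0,0,14,0,0,0],[-1,0,0,22,0,0,0],[-1,0,0,28,0,0,0],[-1,0,0,32,0,0,0],[-1,0,0,32,0,0,0],[-1,0,0,32,0,0,0],[-1,0,0,32,0,0,0]]'; python3 plan.py 25 -145 74 0
```

```text
time_s: 3.82
tcp_pos: [0.6483, -0.1218, 0.2702]
ee_rot: [[0.985, 0.174, 0.001], [0.174, -0.985, -0.0], [0.001, 0.0, -1.0]]
wrist_force: [-0.5, -0.1, 0.2]
gripper_width: 0.005
gripper_force: 0.0
shift [ 0.9  1.9 14. ] turn z 0.02 | now rack [  24.1 -143.1] tip 88.0 yaw 0.02 t 3.8167 j [  3.  32.  -4.   0. -54.  97.] F [-0.47 -0.05  0.24]
```

```bash
python3 -m creep '[[-1,1,2,5,0,0,0],[-1,1,2,9,0,0,0],[-1,1,2,12,0,0,0],[-1,1,2,14,0,0,0],[-1,1,2,15,0,0,0],[-1,1,2,16,0,0,0],[-1,1,2,17,0,0,0],[-1,1,2,17,0,0,0]]'; python3 plan.py 25 -145 71 0
python3 - <<'E'
from h import *
print([r.sense()['wrist_force'].round(2) if hasattr(r.sense()['wrist_force'],'round') else r.sense()['wrist_force']])
for n in('top','side'):
    p,d=cap(n); W=world(n,d); W=W[(abs(W[...,0]-.61)<.03)&(abs(W[...,1]-.06)<.12)&(W[...,2]>.062)&(W[...,2]<.08)]
    print(n,len(W),np.median(W[:,2]))
    W0=np.load(n+'W.npy');W0=W0[(abs(W0[...,0]-.61)<.03)&(abs(W0[...,1]-.06)<.12)&(W0[...,2]>.062)&(W0[...,2]<.08)];print(np.median(W0[:,2]))
    print(r.sense()['wrist_force'])
E
```

```text
time_s: 4.48
tcp_pos: [0.6494, -0.1239, 0.2529]
ee_rot: [[0.985, 0.174, -0.0], [0.174, -0.985, -0.0], [-0.0, 0.0, -1.0]]
wrist_force: [-2.3, -0.2, 3.0]
gripper_width: 0.009
gripper_force: 1.3
shift [ 0.2 -0.4 -0.3] turn z -0.01 | now rack [  24.8 -145.4] tip 70.7 yaw -0.01 t 4.4833 j [  3.  33.  -5.   0. -52.  97.] F [-2.29 -0.22  3.02]
[array([-2.29, -0.22,  3.02])]
top 305 0.07072167258132489
0.07464078695314458
[-1.62358795  0.71644813  1.72554718]
side 546 0.07106508603434031
0.07494180611198392
[-2.35240269  0.31001345  1.92648351]
```

```bash
python3 -m creep '[[-1,0,-4,-3.3,0,0,0],[-1,0,-14,-3.3,0,0,0],[-1,0,-26,-3.3,0,0,0],[-1,0,-38,-3.3,0,0,0],[-1,0,-48,-3.3,0,0,0],[-1,0,-54,-1.5,0,0,0],[-1,0,-58,0,0,0,0],[-1,0,-58,0,0,0,0]]'; python3 plan.py 25 -87 71 0
python3 - <<'E'
from h import *
for n in('top',):
    p,d=cap(n); W=world(n,d); W=W[(abs(W[...,0]-.61)<.03)&(abs(W[...,1]-.06)<.12)&(W[...,2]>.062)&(W[...,2]<.08)]
    print(n,len(W),np.median(W[:,2]),r.sense()['wrist_force'])
E
```

```text
time_s: 5.25
tcp_pos: [0.6394, -0.0653, 0.2527]
ee_rot: [[0.985, 0.175, 0.0], [0.175, -0.985, 0.001], [0.001, -0.0, -1.0]]
wrist_force: [0.6, 2.3, 2.6]
gripper_width: 0.01
gripper_force: 1.3
shift [-0.2  1.  -0.5] turn z 0.07 | now rack [ 25.2 -86. ] tip 70.5 yaw 0.07 t 5.25 j [  9.  31.  -8.  -0. -51.  92.] F [0.56 2.29 2.55]
top 143 0.07085134619375166 [0.22988043 2.85083468 2.3941268 ]
```

```bash
python3 -m creep '[[-1,0,-4,-3.3,0,0,0],[-1,0,-14,-3.3,0,0,0],[-1,0,-26,-3.3,0,0,0],[-1,0,-38,-3.3,0,0,0],[-1,0,-48,-3.3,0,0,0],[-1,0,-54,-1.5,0,0,0],[-1,0,-58,0,0,0,0],[-1,0,-58,0,0,0,0]]'; python3 plan.py 25 -29 71 0
python3 -m creep '[[-1,0,0,0,0,0,0],[-1,0,0,0,0,0,0],[-1,0,0,-4,0,0,0],[-1,0,0,-10,0,0,0],[-1,0,0,-25,0,0,0],[-1,0,0,-45,0,0,0],[-1,0,0,-55,0,0,0],[-1,0,0,-55,0,0,0]]'; python3 plan.py -88 100 120 90 -88 100 120 -90
```

```text
time_s: 5.97
tcp_pos: [0.6292, -0.0083, 0.2526]
ee_rot: [[0.985, 0.175, 0.0], [0.175, -0.985, 0.001], [0.0, -0.0, -1.0]]
wrist_force: [-0.3, 1.5, 2.5]
gripper_width: 0.012
gripper_force: 1.4
shift [-0.   0.9 -0.6] turn z 0.06 | now rack [ 25.  -28.1] tip 70.4 yaw 0.06 t 5.9667 j [ 14.  30. -10.  -0. -50.  86.] F [-0.31  1.48  2.46]
time_s: 6.63
tcp_pos: [0.63, -0.01, 0.3108]
ee_rot: [[0.985, 0.173, 0.005], [0.173, -0.985, 0.001], [0.005, 0.0, -1.0]]
wrist_force: [0.4, -0.1, 0.5]
gripper_width: 0.006
gripper_force: 0.0
shift [-113.6 -129.8    7.9] turn z -90.02 | now rack [ 25.5 -29.9] tip 128.6 yaw -0.02 t 6.6333 j [ 14.  27.  -6.   0. -57.  86.] F [ 0.45 -0.15  0.48]
shift [-113.6 -129.8    7.9] turn z 89.98 | now rack [ 25.5 -29.9] tip 128.6 yaw -0.02 t 6.6333 j [ 14.  27.  -6.   0. -57.  86.] F [ 0.45 -0.15  0.48]
```

```bash
python3 -m creep '[[0,-14,-16,0,0,0,7],[0,-28,-32,0,0,0,14],[0,-42,-48,0,0,0,21],[0,-56,-64,0,0,0,28],[0,-70,-80,0,0,0,35],[0,-84,-96,0,0,0,42],[0,-98,-112,0,0,0,49],[0,-113,-130,0,0,0,56]]'; python3 -m creep '[[0,0,0,0,0,0,7],[0,0,0,0,0,0,14],[0,0,0,0,0,0,21],[0,0,0,0,0,0,28],[0,0,0,0,0,0,34],[0,0,0,0,0,0,34],[0,0,0,0,0,0,34],[0,0,0,0,0,0,34]]'; python3 plan.py -88 98 18 -90
python3 - <<'E'
from h import *
p,d=cap('side');cv2.imwrite('pics/s3.png',cv2.resize(p[80:360,120:400,::-1],(560,560)))
E
```

```text
time_s: 7.3
tcp_pos: [0.4944, 0.0989, 0.3068]
ee_rot: [[0.689, -0.724, -0.002], [-0.724, -0.689, -0.001], [-0.001, 0.002, -1.0]]
wrist_force: [0.6, 0.3, 0.7]
gripper_width: 0.473
gripper_force: 0.0
time_s: 7.97
tcp_pos: [0.4954, 0.0986, 0.3073]
ee_rot: [[0.175, -0.985, -0.001], [-0.985, -0.175, -0.0], [0.0, 0.001, -1.0]]
wrist_force: [0.1, -0.6, 0.6]
gripper_width: 0.502
gripper_force: 0.0
shift [  2.5  -0.3 107.1] turn z 0.1 | now rack [-88.2 100.5] tip 125.1 yaw -89.9 t 7.9667 j [ 30.  16. -24.  -0. -50. -20.] F [ 0.07 -0.55  0.62]
```

View pics/s3.png

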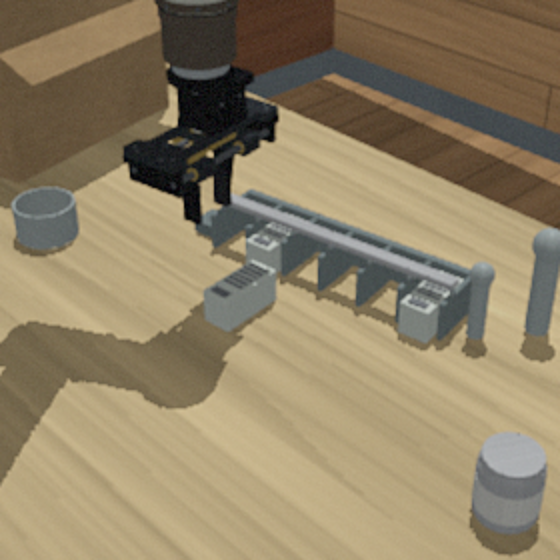

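```bash
python3 -m creep '[[0,1,0,20,0,0,0],[0,1,0,45,0,0,0],[0,1,0,70,0,0,0],[0,1,0,90,0,0,0],[0,1,0,100,0,0,0],[0,1,0,105,0,0,0],[0,1,0,107,0,0,0],[0,1,0,107,0,0,0]]'; python3 -m creep '[[0,6,0,0,0,0,0],[0,12,0,0,0,0,0],[0,18,0,0,0,0,0],[0,24,0,0,0,0,0],[0,30,0,0,0,0,0],[0,36,0,0,0,0,0],[0,43,0,0,0,0,0],[0,50,0,0,0,0,0]]';  python3 -m creep '[[0,7,0,0,0,0,0],[0,14,0,0,0,0,0],[0,21,0,0,0,0,0],[0,28,0,0,0,0,0],[0,34,0,0,0,0,0],[0,39,0,0,0,0,0],[0,42,0,0,0,0,0],[0,42,0,0,0,0,0]]'; python3 plan.py -88 0 18 -90
python3 - <<'E'
from fit import *
from plan import rack
for n in('top','side'):
    p,d=cap(n);W=world(n,d);cass(n,W)
    cv2.imwrite('pics/%s4.png'%n,cv2.resize(p[120:320,160:420,::-1],(780,600)))
E
```

```text
time_s: 8.68
tcp_pos: [0.496, 0.098, 0.2011]
ee_rot: [[0.174, -0.985, 0.001], [-0.985, -0.174, 0.0], [-0.0, -0.001, -1.0]]
wrist_force: [-0.4, -1.1, 0.2]
gripper_width: 0.498
gripper_force: 0.0
time_s: 9.35
tcp_pos: [0.5049, 0.0482, 0.2012]
ee_rot: [[0.174, -0.985, 0.002], [-0.985, -0.174, 0.001], [-0.0, -0.002, -1.0]]
wrist_force: [-0.8, 4.3, 4.1]
gripper_width: 0.501
gripper_force: 2.2
time_s: 10.02
tcp_pos: [0.5113, 0.0063, 0.2004]
ee_rot: [[0.173, -0.985, -0.002], [-0.985, -0.173, -0.001], [0.001, 0.002, -1.0]]
wrist_force: [-0.5, 0.9, -0.4]
gripper_width: 0.501
gripper_force: 0.0
shift [ 6.8 -0.5  0.2] turn z -0.06 | now rack [-88.5   6.8] tip 18.2 yaw -90.06 t 10.0167 j [ 19.  26. -29.   0. -35.  -9.] F [-0.46  0.88 -0.39]
top cass 0.63 112 (array([428.8, 374.2]), array([82.7, 79.9]), 74.83) [0.433  0.3852 0.0475]
top cass 0.42 61 (array([495.7, -39.8]), array([41.6, 15.9]), 9.72) [ 0.4974 -0.042   0.0459]
side cass 0.67 442 (array([516.2, -25.1]), array([93.1, 43.8]), 9.39) [ 0.5111 -0.0292  0.0466]
```

View pics/side4.png

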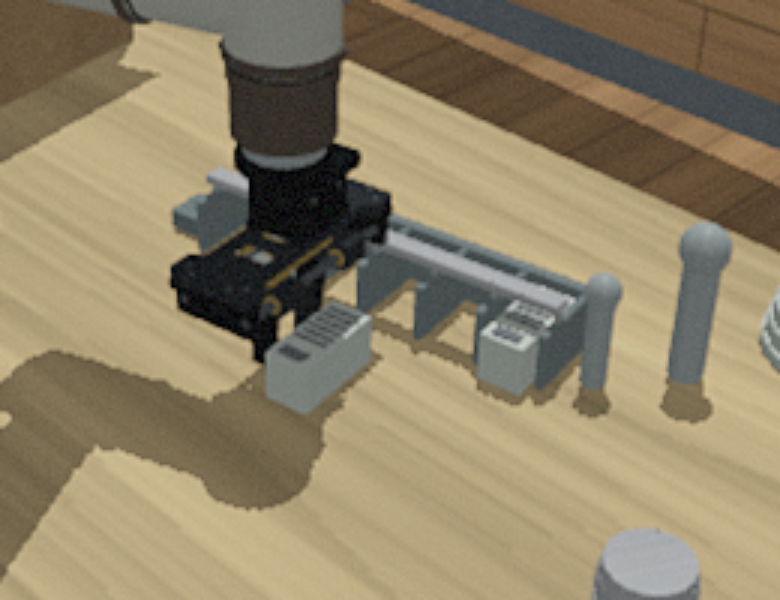

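The cassette (crop 320,360) is squared up and stands about 6 mm short of the gap 3 line. I'll nudge it the rest of the way, back off, rise and measure.

```bash
python3 -m creep '[[0,2,0,0,0,0,0],[0,4,0,0,0,0,0],[0,6.3,0,0,0,0,0],[0,6.3,0,0,0,0,0],[0,6.3,0,0,0,0,0],[0,0,0,0,0,0,0],[0,-10,0,0,0,0,0],[0,-20,0,0,0,0,0]]'; python3 -m creep '[[0,-3,0,-5,0,0,0],[0,-5,0,-30,0,0,0],[0,-5,0,-60,0,0,0],[0,-5,0,-85,0,0,0],[-0.7,-5,0,-95,0,0,-7],[-0.7,-5,20,-95,0,0,-14],[-0.7,-5,45,-95,0,0,-21],[-0.7,-5,75,-95,0,0,-28]]';  python3 -m creep '[[-0.7,10,18,0,0,0,-7],[-0.7,21,36,0,0,0,-14],[-0.7,32,54,0,0,0,-21],[-0.7,40,65,0,0,0,-28],[-0.7,40,65,0,0,0,-35],[-0.7,40,65,0,0,0,-42],[-0.7,40,65,0,0,0,-49],[-0.7,40,65,0,0,0,-56]]'; python3 plan.py -165 -29 18 0
python3 - <<'E'
from fit import *
for n in('top','side'):
    p,d=cap(n);W=world(n,d);cass(n,W)
    cv2.imwrite('pics/%s5.png'%n,cv2.resize(p[120:320,160:420,::-1],(780,600)))
E
```

```text
time_s: 10.88
tcp_pos: [0.5081, 0.0277, 0.2009]
ee_rot: [[0.173, -0.985, 0.0], [-0.985, -0.173, 0.0], [0.0, -0.0, -1.0]]
wrist_force: [0.6, -0.4, 1.0]
gripper_width: 0.5
gripper_force: 0.0
time_s: 11.55
tcp_pos: [0.4333, 0.0194, 0.2963]
ee_rot: [[0.621, -0.784, 0.002], [-0.784, -0.621, 0.001], [0.001, -0.002, -1.0]]
wrist_force: [0.2, -0.5, 0.6]
gripper_width: 0.283
gripper_force: 0.0
time_s: 12.22
tcp_pos: [0.4067, -0.0524, 0.2963]
ee_rot: [[0.997, 0.076, 0.001], [0.076, -0.997, 0.0], [0.001, -0.0, -1.0]]
wrist_force: [0.5, -0.3, -0.1]
gripper_width: 0.153
gripper_force: 0.0
shift [36.1 -7.4 96.1] turn z -5.63 | now rack [-201.8  -32.9] tip 114.1 yaw -5.63 t 12.2167 j [ 16.   8. -37.   0. -45.  79.] F [ 0.46 -0.28 -0.06]
top cass 0.82 427 (array([518.3, -29. ]), array([89.3, 39.5]), 9.93) [ 0.5176 -0.0285  0.0462]
side cass 0.78 397 (array([515.7, -31.9]), array([88.8, 39.4]), 9.07) [ 0.5119 -0.035   0.0467]
side cass 0.65 384 (array([644.2,   6.5]), array([ 84.4, 326.7]), 8.86) [ 0.6614 -0.0428  0.047 ]
```

View pics/top5.png

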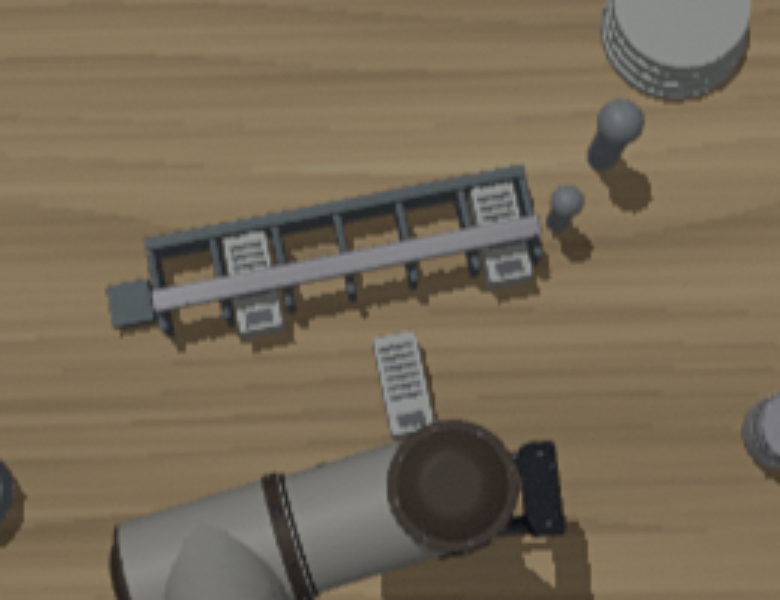

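In the top view, the cassette (403,385) lines up with gap 3, between the dividers at (350,285) and (412,275). It measures rack y of about -29 and yaw of about 0. Next I'll lower the fingers behind it and push end-on.

```bash
python3 -m creep '[[-0.8,12,-3,0,0,0,-5.6],[-0.8,24,-5,20,0,0,-5.6],[-0.8,36,-7.4,45,0,0,-5.6],[-0.8,36,-7.4,70,0,0,-5.6],[-0.8,36,-7.4,85,0,0,-5.6],[-0.8,36,-7.4,93,0,0,-5.6],[-0.8,36,-7.4,95,0,0,-5.6],[-0.8,36,-7.4,95,0,0,-5.6]]'; python3 plan.py -22 -29 19 0
```

```text
time_s: 13.08
tcp_pos: [0.4424, -0.0427, 0.2007]
ee_rot: [[0.986, 0.166, -0.0], [0.166, -0.986, -0.0], [-0.001, 0.0, -1.0]]
wrist_force: [-0.9, 0.5, 0.2]
gripper_width: 0.097
gripper_force: 0.0
shift [142.9  -1.6  -0.6] turn z -0.44 | now rack [-164.9  -29.5] tip 18.5 yaw -0.44 t 13.0833 j [ 16.  21. -39.   0. -30.  84.] F [-0.89  0.5   0.21]
```

```bash
python3 -m creep '[[-0.8,8,0,0,0,0,-0.4],[-0.8,16,0,0,0,0,-0.4],[-0.8,24,-0.3,0,0,0,-0.4],[-0.8,32,-0.4,0,0,0,-0.4],[-0.8,40,-0.5,0,0,0,-0.4],[-0.8,50,-0.5,0,0,0,-0.4],[-0.8,60,-0.6,0,0,0,-0.4],[-0.8,68,-0.6,0,0,0,-0.4]]'; python3 plan.py -23.5 -29 19 0
python3 - <<'E'
from fit import *
for n in('top','side'):
    p,d=cap(n);W=world(n,d);cass(n,W)
    cv2.imwrite('pics/%s6.png'%n,cv2.resize(p[120:320,160:420,::-1],(780,600)))
E
```

```text
time_s: 13.75
tcp_pos: [0.5106, -0.0306, 0.2008]
ee_rot: [[0.985, 0.174, 0.002], [0.174, -0.985, 0.0], [0.002, -0.0, -1.0]]
wrist_force: [-0.8, -0.1, -0.3]
gripper_width: 0.1
gripper_force: 0.9
shift [72.1 -0.5 -0.3] turn z -0.01 | now rack [-95.6 -29.5] tip 18.6 yaw -0.01 t 13.75 j [ 15.  26. -29.   0. -35.  85.] F [-0.8  -0.13 -0.27]
side cass 0.6 68 (array([551.8, -37.4]), array([53.3, 17.9]), 22.84) [ 0.5423 -0.0413  0.0462]
```

View pics/side6.png

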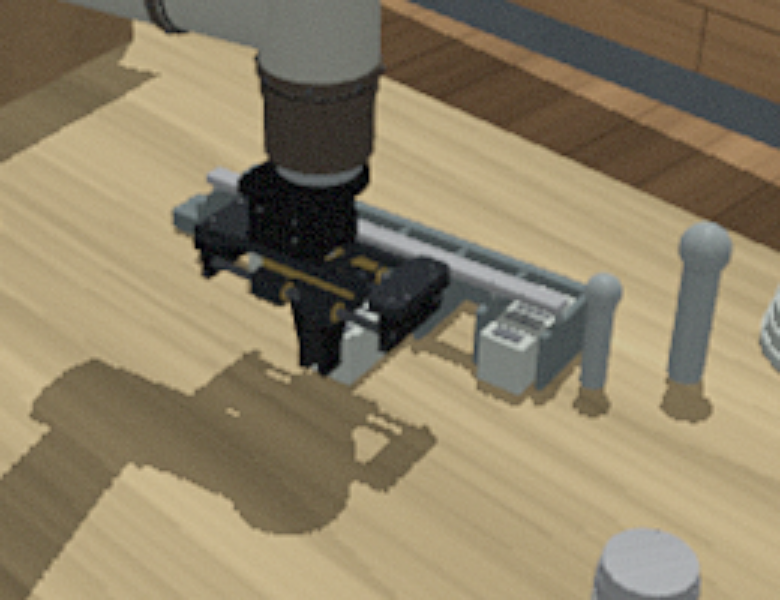

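The cassette (350,350) is pushed squarely and its nose is at the mouth of gap 3. I'll continue.

```bash
python3 -m creep '[[-0.8,8,0,0,0,0,0],[-0.8,16,0,0,0,0,0],[-0.8,24,0,0,0,0,0],[-0.8,32,0,0,0,0,0],[-0.8,40,0,0,0,0,0],[-0.8,48,0,0,0,0,0],[-0.8,56,0,0,0,0,0],[-0.8,62,0,0,0,0,0]]'; python3 -m creep '[[-0.8,2,0,0,0,0,0],[-0.8,4,0,0,0,0,0],[-0.8,6,0,0,0,0,0],[-0.8,7,0,0,0,0,0],[-0.8,8,0,0,0,0,0],[-0.8,9,0,0,0,0,0],[-0.8,9,0,0,0,0,0],[-0.8,9,0,0,0,0,0]]'; python3 plan.py -23.5 -29 19 0
```

```text
time_s: 14.62
tcp_pos: [0.5713, -0.0199, 0.2007]
ee_rot: [[0.985, 0.174, 0.0], [0.174, -0.985, 0.0], [0.0, 0.0, -1.0]]
wrist_force: [-0.8, -0.1, -0.6]
gripper_width: 0.1
gripper_force: 0.7
time_s: 15.28
tcp_pos: [0.5792, -0.0185, 0.2007]
ee_rot: [[0.985, 0.174, 0.0], [0.174, -0.985, 0.0], [0.001, -0.0, -1.0]]
wrist_force: [-1.9, 0.1, -0.5]
gripper_width: 0.099
gripper_force: 0.5
shift [ 2.5 -0.5 -0.5] turn z -0.01 | now rack [-26.  -29.5] tip 18.5 yaw -0.01 t 15.2833 j [ 14.  30. -20.   0. -40.  86.] F [-1.91  0.08 -0.55]
```

Next I'll push gently until the force rises against the back.

```bash
python3 -m creep '[[-0.8,0.7,0,0,0,0,0],[-0.8,1.4,0,0,0,0,0],[-0.8,2,0,0,0,0,0],[-0.8,2.5,0,0,0,0,0],[-0.8,3,0,0,0,0,0],[-0.8,3,0,0,0,0,0]]'; python3 plan.py -23.5 -29 19 0
```

```text
time_s: 15.78
tcp_pos: [0.5812, -0.0182, 0.2007]
ee_rot: [[0.985, 0.173, -0.003], [0.173, -0.985, -0.0], [-0.003, -0.0, -1.0]]
wrist_force: [-4.9, 0.1, 3.9]
gripper_width: 0.101
gripper_force: 2.8
shift [ 0.5 -0.5 -0.5] turn z -0.03 | now rack [-24.  -29.5] tip 18.5 yaw -0.03 t 15.7833 j [ 14.  31. -19.  -0. -40.  86.] F [-4.94  0.12  3.94]
```

```bash
python3 -m creep '[[-0.8,0.7,0,0,0,0,0],[-0.8,1.4,0,0,0,0,0],[-0.8,2,0,0,0,0,0],[-0.8,2,0,0,0,0,0]]'; python3 plan.py -23.5 -29 19 0
```

```text
time_s: 16.12
tcp_pos: [0.5819, -0.0181, 0.2008]
ee_rot: [[0.985, 0.173, -0.007], [0.173, -0.985, -0.001], [-0.007, -0.0, -1.0]]
wrist_force: [-9.5, 0.0, 7.8]
gripper_width: 0.1
gripper_force: 4.8
shift [-0.3 -0.5 -0.4] turn z -0.05 | now rack [-23.2 -29.5] tip 18.6 yaw -0.05 t 16.1167 j [ 14.  31. -19.  -0. -41.  86.] F [-9.49  0.05  7.75]
```

The force has risen to about 9 N at exactly the expected depth, so the cassette is home. I'll back off and check.

```bash
python3 -m creep '[[-0.8,-3,0,0,0,0,0],[-0.8,-10,0,0,0,0,0],[-0.8,-25,0,0,0,0,0],[-0.8,-50,0,0,0,0,0],[-0.8,-80,0,0,0,0,0],[-0.8,-110,0,-20,0,0,0],[-0.8,-135,0,-50,0,0,0],[-0.8,-150,0,-85,0,0,0]]'; python3 -m creep '[[-0.8,-10,0,-30,0,0,0],[-0.8,-10,0,-60,0,0,0],[-0.8,-10,0,-60,0,0,0],[-0.8,-10,0,-60,0,0,0]]'
python3 - <<'E'
from fit import *
from plan import rack
for n in('top','side'):
    p,d=cap(n);W=world(n,d)
    cv2.imwrite('pics/%s7.png'%n,cv2.resize(p[120:320,160:420,::-1],(780,600)))
    Q=W.reshape(-1,3);Q=Q[np.isfinite(Q[:,2])]
    R=np.array([rack(q) for q in Q[:,:2]]);
    k=(abs(Q[:,2]-.046)<.005)&(R[:,0]>-60)&(R[:,0]<8)
    for y in(-145,-29,87):
        m=k&(abs(R[:,1]-y)<24);m2=m&(R[:,0]<0);print(n,y,m.sum(),'front',np.percentile(R[m,0],[0,5]) if m.sum() else 0,'y',np.percentile(R[m2,1],[1,99]) if m2.sum() else 0)
s=r.sense();print(s['time_s'],s['wrist_force'],s['tcp_pos'])
E
```

```text
time_s: 16.78
tcp_pos: [0.4337, -0.0443, 0.2852]
ee_rot: [[0.985, 0.173, -0.004], [0.173, -0.985, -0.001], [-0.004, -0.0, -1.0]]
wrist_force: [0.6, 1.1, -0.3]
gripper_width: 0.102
gripper_force: 0.0
time_s: 17.12
tcp_pos: [0.427, -0.0453, 0.3482]
ee_rot: [[0.985, 0.174, 0.009], [0.174, -0.985, 0.002], [0.009, -0.001, -1.0]]
wrist_force: [0.8, 0.4, -0.3]
gripper_width: 0.099
gripper_force: 0.0
top -145 99 front [-13.71705493 -13.03754562] y [-164.36358315 -126.68803853]
top -29 104 front [-14.15478205 -13.38579482] y [-48.43468167  -9.89018999]
top 87 105 front [-14.42688847 -13.04327805] y [ 68.01479029 106.95169442]
side -145 121 front [-16.94013558 -14.68464565] y [-166.04347335 -125.82092323]
side -29 107 front [-17.35725958 -14.37604939] y [-50.0284807   -9.87433452]
side 87 54 front [-15.13862948 -13.08839958] y [66.31003443 84.8537411 ]
17.2167 [-0.06493753  0.39297049 -0.28390633] [ 0.42640631 -0.04542387  0.3455275 ]
```

View pics/top7.png

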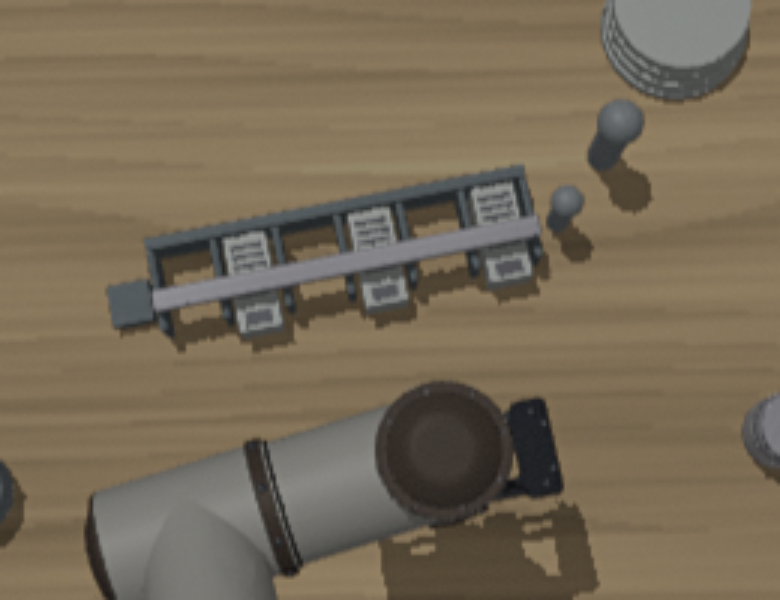

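The cassette (375,255) is in the third gap from the post and stands out 14 mm, the same as the stored ones. The arm is clear of everything.

```bash
python3 -c "
from station import r
print(r.finish_job())"
```

```text
the job is handed in; nothing more can be done
None
```

I pressed the rail at gaps 1, 2 and 3 from the post end and stopped at the third, then pushed the cassette fully home in that gap without lifting it or moving anything else, and handed the job in at about 17 s; no verdict was shown.

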